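# Point out the open reactor vessel and its cover, then log the check

### The arm

A 6-joint arm with a two-finger parallel gripper is mounted at the origin on the work surface. World frame = base frame: x ahead of the robot, y to its left, z up, the work surface at z = 0. Lengths are in m, angles in degrees, forces in N, time in s.
With the tool pointing down it reaches from about 0.375 to 0.9 m from the base axis. Payload 3.1 kg.
Tool frame: the origin (TCP) lies between the finger pads, 19 mm behind the fingertips; this is the grasp point; z points along the fingers, y is the line along which they close (so a half turn about z gives the same grasp; the last joint's range is limited). The gripper opens to 87 mm and grips with 3 to 60 N. Pads are 19 mm wide; open, the fingers measure 117 mm over their backs; the gripper's body (75 mm by 190 mm) begins 51 mm behind the grasp point.
Start: joints at [-75.487, 30.224, 82.088, -0, 67.689, -10.227], TCP at [0.262, -0.568, 0.241] pointing down, gripper open.
Joint ranges: [-176.69, 176.69], [-43.24, 126.21], [12.49, 139.97], [-82, 262], [0, 151.66], [-163.58, 163.58]. Speed limits (degrees/s): [159.86, 159.86, 180, 180, 180, 180].

### API

Orientations are given as a 3x3 rotation matrix whose columns are the frame's x, y, z axes.
In Python, from rig import telemetry, capture, camera_info, job gives the robot as it stands. The module is installed in compiled form; this text tells all that it offers.
- The arm moves only by the tool carry_out, never from a script. Its argument "deltas" is a list that holds one entry, the list of rows, each a list of 7 numbers: the shift along the tool's x, y, z scaled (see below), then the turn, a rotation vector about the tool's x, y, z scaled (see below), then the closure, from -1 (fully open) to 1 (shut). In form: [[[dx, dy, dz, ax, ay, az, claw], ...]]. A call has exactly 10 rows; each row is the pose to reach, as a shift and turn from the pose commanded when the call began, along the tool's axes at that moment, turning the shorter way round; what a row does not reach only later rows make up. The controller multiplies each number of a shift by 15 cm and each number of a turn by 360 degrees. A row lasts 1/12 s, in which the tool goes at most 41.7 mm and 7.16 degrees, less where a joint would pass 70% of its speed; a pose out of reach is approached as far as the arm can. A call with a number of a shift or a turn outside -1 to 1 is refused whole. A call with a gripper value outside its range is refused whole. The fingers move at their own pace and stop on an object; the grip force is fixed at half the most. Time passes only in rows, so rows that repeat a pose let the fingers close, or fill a call up. It gives the time, the measured TCP pose, the force, the opening and the grip force at its end, in the units of the state.
- telemetry.read_state(): the state, without advancing time (a new reading comes with each control period).
- capture(name): name is "side" or "top" or "wrist"; returns the picture (420x560x3 uint8, red, green, blue); there is no depth.
- camera_info(name): a dict with "mtx" (3x3 intrinsics, pixels), "cam_to_world" (4x4, takes a point from camera to world coordinates); the wrist camera has in their place "T_tool_cam" (4x4, takes a point from camera to tool coordinates, whose origin is the TCP and whose axes are the flange's). Camera axes: x right, y down, z forward; pixel columns grow to the right and rows downward; lengths in m; the calibration is good to about 2 mm. A picture is of the moment at which its call begins: read the wrist's pose just before it. camera_info takes no time and is no camera call.
- job.hand_in(): hands the job in; it is judged then, once.
The state is a dict: "time_s": time; "joint_positions": joint angles; "qvel": joint speeds; "tau": joint torques, N m; "position": TCP position; "tcp_rot": TCP orientation; "force": force on the tool from outside, world axes, zero at the start; "moment": the same for the moment, N m; "opening": opening from 0.0 (shut) to 1.0 (fully open); "grasp_force": force on a finger pad.
Only numpy, scipy, OpenCV 4.12 (cv2) and the standard library are available. Lean on these libraries where they do the work, as an engineer would, in place of code of your own. Each camera call takes 0.05 s, during which the arm holds its last target. There are 200 camera calls.

### The job

One reactor vessel on the bench has been left open: point straight down at the middle of its mouth with the fingertips, a few centimetres above it, and dwell there for a good two seconds; then point out in the same way the middle of the loose flange cover that fits it (the one as wide as its flange). After that log the check by pressing the big button on the control box fully down, let it come back up and withdraw. Do not touch or move any of the loose things, leave the small buttons alone, and on the way do not bring the fingers down over any of the other loose things.

Things in the scene. Friction and masses are not known exactly. Their poses are not given: they have to be found in the camera images.
- open_vessel: the one open reactor vessel: upright plain stainless steel pot, 105 mm high, body 72 mm diameter, flange 96 mm diameter and 18 mm thick around the mouth, bore 60 mm; loose, 1.4 kg. Origin: centre of its underside, z up
- open_vessel_mouth (a point): centre of the open vessel's mouth, level with the top of its flange (105 mm above the bench), z up
- cover_fitting: the loose flange cover that fits the open vessel: plain stainless steel disc lying flat on the bench, 96 mm diameter (same as the vessel's flange), 14 mm thick, with a central stub 22 mm diameter that rises 16 mm more. Origin: centre of its underside, z up
- cover_fitting_top (a point): centre of the top of the fitting cover's stub (30 mm above the bench), z up
- log_button (a joint): travel of the big log button: 0 released, 0.006 m fully pressed; spring return, 5 N when fully down, pressed straight down
- log_button_top (a point): centre of the top face of the big round log button (40 mm diameter, grey plastic) on the control box, 63 mm above the bench (18 mm above the box's top), z up; the point goes down with the button; the two small buttons' centres are about 85 to 90 mm from it
- control_box: white control box fixed to the bench, 100 x 160 x 45 mm (x, y, z), buttons on its top; origin: centre of its underside. The big button is at y = +35 mm on it, the two small ones at y = -50 mm, x = -26 and +26 mm
- small_button_near (a joint): travel of one small button (18 mm diameter): 0 released, 0.004 m pressed; to be left alone
- small_button_far (a joint): travel of the other small button (18 mm diameter): 0 released, 0.004 m pressed; to be left alone
- closed_vessel_wide: bystander: plain stainless steel vessel 110 mm in diameter with its cover bolted on, 134 mm high overall; origin centre of underside
- closed_vessel_wide_top (a point): centre of the top of its cover's stub (134 mm above the bench)
- closed_vessel_slim: bystander: plain stainless steel vessel 84 mm in diameter with its cover bolted on, 134 mm high overall; origin centre of underside
- closed_vessel_slim_top (a point): centre of the top of its cover's stub (134 mm above the bench)
- beaker: bystander: glass beaker, 86 mm rim diameter, 110 mm high; not a reactor vessel; origin centre of underside
- beaker_rim (a point): centre of the beaker's rim (110 mm above the bench)
- cover_small: bystander: plain stainless steel cover, 64 mm diameter, too small; same shape and thickness as the fitting one; origin centre of underside
- cover_small_top (a point): centre of the top of its stub (30 mm above the bench)
- cover_large: bystander: plain stainless steel cover, 122 mm diameter, too large; same shape and thickness as the fitting one; origin centre of underside
- cover_large_top (a point): centre of the top of its stub (30 mm above the bench)
- gasket: bystander: flat white plastic sealing ring, 90 mm outside, 60 mm inside, 5 mm thick; origin centre of underside
- wrench: bystander: steel wrench 160 mm long lying along its own x; origin on its underside at mid-length
- grease_jar: bystander: closed jar, 60 mm diameter, 60 mm high; origin centre of underside
Mind the look-alikes: they are no part of the job. What is shaped like the open_vessel but green is not meant.

How it is judged:
By the outcome, as a careful person would: the job done as asked, in the order asked, and still so for the second after the job is handed in, with the robot touching nothing.
It also fails if it takes over 61 s, if anything falls off the work surface, if the arm or the gripper's body presses on something with over 40 N, if the wrist force passes 120 N, or if a joint passes its speed limit or range.

## Working session

There is one attempt and no reset: what is moved stays moved. The work goes in short steps, Python scripts to look and compute and a tool call to move; the robot and the scene stay as the last step left them, time stands still between calls to the robot, and variables do not carry over. Pictures are saved under pics/ and viewed, at most 10 in all, crops included, and the job is handed in when it is done.

Besides the shell and the picture viewer there is one more tool, called after "Request:" by a JSON object that holds its "name" and its "arguments", one argument or row to a line. carry_out: Moves the arm, as the interface text tells. Its arguments: {"type":"object","properties":{"deltas":{"type":"array","items":{"type":"array","items":{"type":"array","items":{"type":"number"}}}}},"required":["deltas"]}

```bash
mkdir -p pics; python3 - <<'E'
from rig import telemetry, capture, camera_info
import cv2
for n in("top","side"):
    cv2.imwrite(f"pics/{n}0.png",cv2.resize(capture(n),None,fx=1.4,fy=1.4,interpolation=cv2.INTER_CUBIC)[:,:,::-1])
    i=camera_info(n);print(i["mtx"],i["cam_to_world"])
print(camera_info("wrist"));s=telemetry.read_state();print(s["time_s"],s["position"],s["tcp_rot"])
E
```

```text
[[450.05008964   0.         276.42144479]
 [  0.         450.05008964 208.66192052]
 [  0.           0.           1.        ]] [[-0.00637629 -0.9964915   0.08345073  0.45336143]
 [-0.99995436  0.00694762  0.00655768 -0.03884429]
 [-0.00711445 -0.08340511 -0.99649033  1.58444325]
 [ 0.          0.          0.          1.        ]]
[[469.06072782   0.         276.53046797]
 [  0.         469.06072782 207.93327633]
 [  0.           0.           1.        ]] [[-0.77877338 -0.47065341  0.41472569 -0.03937019]
 [-0.62724893  0.57537592 -0.52488221  0.78830243]
 [ 0.00841443 -0.66890053 -0.74330429  1.23478599]
 [ 0.          0.          0.          1.        ]]
{'mtx': array([[361.98754225,   0.        , 277.13161474],
       [  0.        , 361.98754225, 211.56963481],
       [  0.        ,   0.        ,   1.        ]]), 'T_tool_cam': array([[-1.29230164e-04, -9.65756218e-01, -2.59451171e-01,
         7.07400894e-02],
       [ 9.99999923e-01, -2.87076312e-05, -3.91231924e-04,
         1.53729707e-05],
       [ 3.70386435e-04, -2.59451202e-01,  9.65756148e-01,
        -1.43188729e-01],
       [ 0.00000000e+00,  0.00000000e+00,  0.00000000e+00,
         1.00000000e+00]])}
0.1 [ 0.26145666 -0.56699256  0.24036219] [[ 9.08216307e-01  4.18500796e-01 -4.73439588e-04]
 [ 4.18500900e-01 -9.08214370e-01  1.91188682e-03]
 [ 3.70141519e-04 -1.93454168e-03 -9.99998060e-01]]
```

View pics/top0.png

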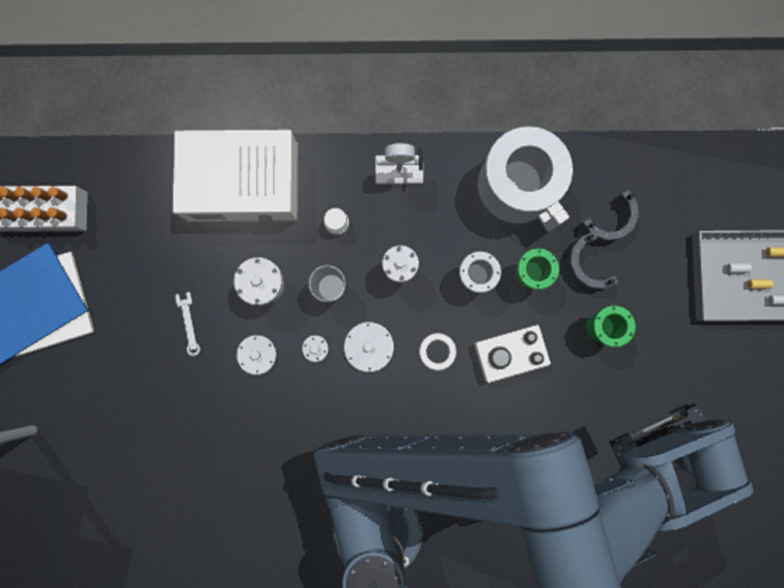

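View pics/side0.png

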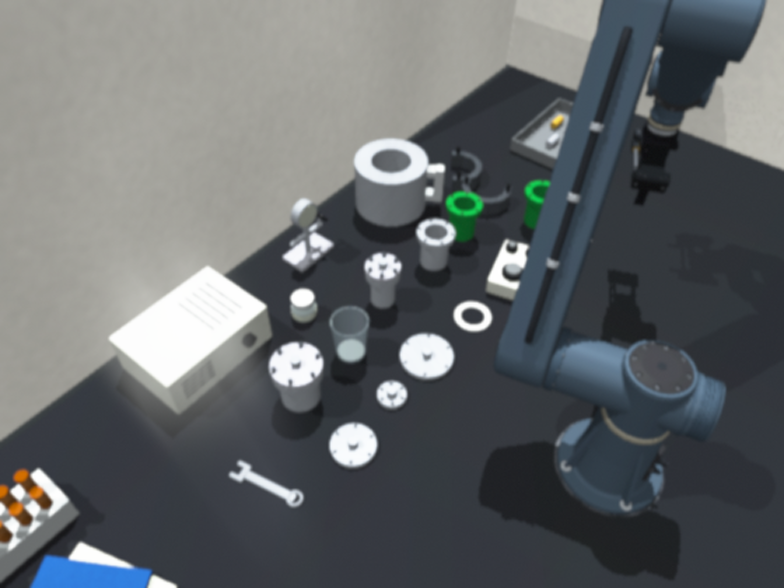

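The top picture (784x588) shows these candidates:
- **Open vessels:** plain steel at (480,272); green look-alikes at (538,269) and (614,327). The beaker is at (327,283), and the large grey ring vessel at (530,168) is a background item.
- **Covers:** (256,355) about 40 px wide, (315,348) small, (369,347) large.
- **Big button:** (501,357), with small ones at (530,338) and (537,358).

I choose the steel vessel at (480,272) and the cover at (256,355). Next I check both in a close crop.

```bash
cat > h.py <<'E'
import numpy as np, cv2
from rig import telemetry, capture, camera_info
def ray(n,u,v,z):
    i=camera_info(n);T=i["cam_to_world"];d=T[:3,:3]@np.linalg.solve(i["mtx"],[u,v,1]);p=T[:3,3]
    return p+d*(z-p[2])/d[2]
def proj(n,P):
    i=camera_info(n);T=np.linalg.inv(i["cam_to_world"]);c=T[:3,:3]@np.asarray(P).T+T[:3,3:];q=i["mtx"]@c
    return (q[:2]/q[2]).T
def circ(c,r):
    a=np.linspace(0,2*np.pi,60);return np.c_[c[0]+r*np.cos(a),c[1]+r*np.sin(a),np.full(60,c[2])]
E
python3 - <<'E'
from h import *
im=capture("top")
f=lambda x:(x+.5)/1.4-.5
items={"ves":(480,272,.105,.048),"cov":(256,355,.014,.048),"small":(315,348,.014,.032),"large":(369,347,.014,.061),"btn":(501,357,.063,.02),"slim":(401,263,.118,.042),"wide":(258,281,.118,.055),"beaker":(327,283,.11,.043)}
g=cv2.cvtColor(im,cv2.COLOR_RGB2GRAY).astype(np.float32)
from scipy.optimize import minimize
tiles=[]
for k,(u,v,z,r) in items.items():
    c=ray("top",f(u),f(v),z)
    def cost(p):   # inside-outside contrast across the rim
        s=[cv2.remap(g,*[proj("top",circ([p[0],p[1],z],r+d))[:,j].astype(np.float32).reshape(1,-1) for j in(0,1)],cv2.INTER_LINEAR) .mean() for d in(-.004,.004)]
        return -abs(s[0]-s[1])
    G=np.arange(-.012,.0121,.001)
    b=min((cost((c[0]+a,c[1]+e)),a,e) for a in G for e in G)
    c2=np.array([c[0]+b[1],c[1]+b[2],z]);
    # diameter check
    print(k,c.round(4),c2.round(4),round(b[0]))
    S=6;x,y=int(f(u)),int(f(v));t=cv2.resize(im[y-25:y+25,x-25:x+25],None,fx=S,fy=S,interpolation=cv2.INTER_CUBIC)
    t=cv2.resize(t,(200,200)) ;S=4
    pts=((proj("top",circ(c2,r))-[x-25,y-25]+.5)*S).astype(int)
    cv2.polylines(t,[pts.reshape(-1,1,2)],True,(255,0,0),1);tiles.append(t)
cv2.imwrite("pics/crop.png",np.vstack([np.hstack(tiles[:4]),np.hstack(tiles[4:])])[:,:,::-1])
E
```

```text
ves [ 0.6239 -0.2485  0.105 ] [ 0.6249 -0.2485  0.105 ] -139Traceback (most recent call last):
  File "<stdin>", line 14, in <module>
  File "<stdin>", line 14, in <genexpr>
  File "<stdin>", line 11, in cost
  File "h.py", line 7, in proj
    i=camera_info(n);T=np.linalg.inv(i["cam_to_world"]);c=T[:3,:3]@np.asarray(P).T+T[:3,3:];q=i["mtx"]@c
ValueError: time passes only in moves, steps and waits
```

```bash
sed -i 's/^from rig.*/from rig import telemetry, capture, camera_info as _ci\nimport functools\ncamera_info=functools.lru_cache(_ci)/' h.py
cat > meas.py <<'E'
from h import *
im=capture("top")
f=lambda x:(x+.5)/1.4-.5
items={"ves":(480,272,.105,.048),"cov":(256,355,.014,.048),"small":(315,348,.014,.032),"large":(369,347,.014,.061),"btn":(501,357,.063,.02),"slim":(401,263,.118,.042),"wide":(258,281,.118,.055),"beaker":(327,283,.11,.043)}
g=cv2.cvtColor(im,cv2.COLOR_RGB2GRAY).astype(np.float32)
tiles=[]
for k,(u,v,z,r) in items.items():
    c=ray("top",f(u),f(v),z)
    def cost(p):   # contrast across the rim
        s=[cv2.remap(g,*proj("top",circ([*p,z],r+d)).astype(np.float32).T[:,None,:],cv2.INTER_LINEAR).mean() for d in(-.004,.004)]
        return -abs(s[0]-s[1])
    G=np.arange(-.012,.0121,.001)
    b=min((cost((c[0]+a,c[1]+e)),a,e) for a in G for e in G)
    c2=c+[b[1],b[2],0]
    print(k,c.round(4),c2.round(4),round(b[0]))
    S=4;x,y=int(f(u)),int(f(v));t=cv2.resize(im[y-25:y+25,x-25:x+25],None,fx=S,fy=S,interpolation=cv2.INTER_CUBIC)
    pts=((proj("top",circ(c2,r))-[x-25,y-25]+.5)*S).astype(np.int32)
    cv2.polylines(t,[pts.reshape(-1,1,2)],True,(255,0,0),1);tiles.append(t)
cv2.imwrite("pics/crop.png",np.vstack([np.hstack(tiles[:4]),np.hstack(tiles[4:])])[:,:,::-1])
E
python3 meas.py
```

```text
ves [ 0.6239 -0.2485  0.105 ] [ 0.6249 -0.2485  0.105 ] -139
cov [0.4309 0.2984 0.014 ] [0.4329 0.2984 0.014 ] -124
small [0.4473 0.1518 0.014 ] [0.4473 0.1518 0.014 ] -117
large [0.4489 0.0175 0.014 ] [0.4499 0.0185 0.014 ] -126
btn [ 0.4231 -0.3009  0.063 ] [ 0.4221 -0.2989  0.063 ] -80
slim [ 0.6449 -0.062   0.118 ] [ 0.6449 -0.06    0.118 ] -119
wide [0.6049 0.2733 0.118 ] [0.6059 0.2743 0.118 ] -115
beaker [0.5998 0.1123 0.11  ] [0.6008 0.1143 0.11  ] -57
```

View pics/crop.png

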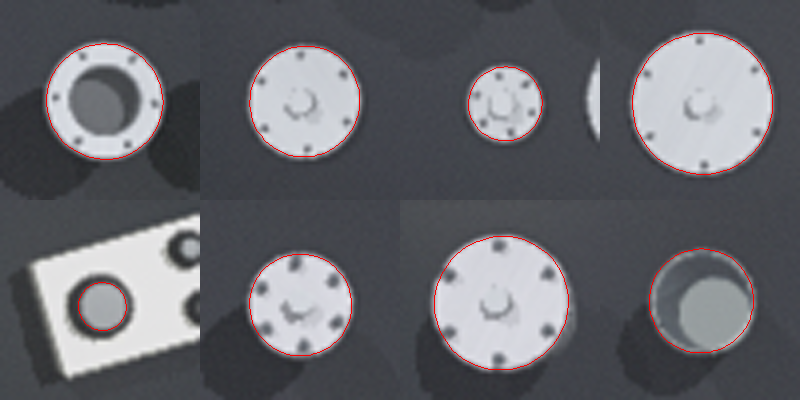

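The crop shows a steel ring with an open bore, and the 96 mm circle fits its flange. The same 96 mm circle fits the cover at (256,355), while the 64 and 122 mm ones fit the two decoys. The button fit is good too, so the choice stands: vessel (0.625,-0.2485), cover (0.433,0.298), button (0.422,-0.299). I'm closing the fingers, rising, and heading to the vessel.

Request:
{"name": "carry_out", "arguments": {
  "deltas": [
    [[0,0,-0.2,0,0,0,1],[0,0,-0.4,0,0,0,1],[0.1,-0.03,-0.4,0,0,0,1],[0.25,-0.07,-0.4,0,0,0,1],[0.4,-0.12,-0.4,0,0,0,1],[0.55,-0.16,-0.4,0,0,0,1],[0.7,-0.21,-0.4,0,0,0,1],[0.8,-0.24,-0.4,0,0,0,1],[0.9,-0.27,-0.4,0,0,0,1],[1,-0.3,-0.4,0,0,0,1]]
  ]
}}

```text
time_s: 1.03
position: [0.3797, -0.4627, 0.3009]
tcp_rot: [[0.908, 0.419, -0.0], [0.419, -0.908, 0.001], [0.0, -0.001, -1.0]]
force: [-0.5, -0.2, -0.3]
opening: 0.327
grasp_force: 0.0
```

Request:
{"name": "carry_out", "arguments": {
  "deltas": [
    [[0.1,-0.03,0,0,0,0,1],[0.2,-0.06,0,0,0,0,1],[0.3,-0.09,0,0,0,0,1],[0.4,-0.12,0,0,0,0,1],[0.5,-0.15,0,0,0,0,1],[0.6,-0.18,0,0,0,0,1],[0.7,-0.21,0,0,0,0,1],[0.8,-0.24,0,0,0,0,1],[0.9,-0.27,0,0,0,0,1],[1,-0.3,0,0,0,0,1]]
  ]
}}

```text
time_s: 1.87
position: [0.4969, -0.3593, 0.3008]
tcp_rot: [[0.908, 0.419, -0.0], [0.419, -0.908, 0.001], [-0.0, -0.001, -1.0]]
force: [0.1, 0.1, 0.2]
opening: 0.001
grasp_force: 0.0
```

Request:
{"name": "carry_out", "arguments": {
  "deltas": [
    [[0.15,-0.04,0,0,0,0,1],[0.3,-0.09,0,0,0,0,1],[0.45,-0.13,0,0,0,0,1],[0.6,-0.18,0,0,0,0,1],[0.75,-0.22,0,0,0,0,1],[0.9,-0.27,0,0,0,0,1],[1,-0.31,0,0,0,0,1],[1,-0.32,0,0,0,0,1],[1,-0.32,0,0,0,0,1],[1,-0.32,0,0,0,0,1]]
  ]
}}

```text
time_s: 2.7
position: [0.6117, -0.2543, 0.301]
tcp_rot: [[0.908, 0.418, -0.001], [0.418, -0.908, -0.0], [-0.001, -0.0, -1.0]]
force: [0.3, -0.1, -0.2]
opening: 0.006
grasp_force: 0.0
```

```bash
cat > go.py <<'E'
import sys
from h import *
s=telemetry.read_state();R=np.array(s["tcp_rot"]);p=np.array(s["position"])
print(s["time_s"],p.round(4),s["opening"],np.round(s["force"],1),np.round(s["joint_positions"],0));print(R.round(3)[:,:2].T)
for a in sys.argv[1:]: print(a,(R.T@(np.array(eval(a))-p)/.15).round(3))
E
python3 go.py .625,-.2485,.164 .433,.298,.3
```

```text
2.7 [ 0.6117 -0.2543  0.301 ] 0.0059599330651939324 [ 0.3 -0.1 -0.2] [-32.  30.  72.  -0.  78.  33.]
[[ 0.908  0.418 -0.001]
 [ 0.418 -0.908 -0.   ]]
.625,-.2485,.164 [0.098 0.002 0.913]
.433,.298,.3 [ 0.458 -3.843  0.007]
```

Request:
{"name": "carry_out", "arguments": {
  "deltas": [
    [[0.05,0,0,0,0,0,1],[0.098,0.002,0.05,0,0,0,1],[0.098,0.002,0.15,0,0,0,1],[0.098,0.002,0.28,0,0,0,1],[0.098,0.002,0.42,0,0,0,1],[0.098,0.002,0.56,0,0,0,1],[0.098,0.002,0.7,0,0,0,1],[0.098,0.002,0.82,0,0,0,1],[0.098,0.002,0.9,0,0,0,1],[0.098,0.002,0.92,0,0,0,1]]
  ]
}}

```text
time_s: 3.53
position: [0.6246, -0.2476, 0.1601]
tcp_rot: [[0.909, 0.418, -0.004], [0.418, -0.909, 0.003], [-0.003, -0.004, -1.0]]
force: [0.6, 1.7, -1.1]
opening: 0.005
grasp_force: 0.0
```

```bash
python3 go.py .625,-.2485,.164; python3 - <<'E'
from h import *
a=capture("wrist");cv2.imwrite("pics/w1.png",a[:,:,::-1])
E
```

```text
3.5333 [ 0.6246 -0.2476  0.1601] 0.004547703418134106 [ 0.6  1.7 -1.1] [-31.  39.  79.   0.  62.  34.]
[[ 0.909  0.418 -0.003]
 [ 0.418 -0.909 -0.004]]
.625,-.2485,.164 [-0.     0.006 -0.026]
```

View pics/w1.png

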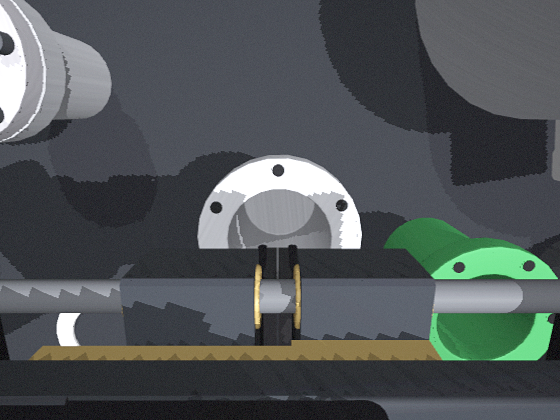

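The wrist view shows the steel flange centred about column 279, in line with the shut fingers at 278, and the bore is open below the tips. Now I dwell for over 3 s.

Request:
{"name": "carry_out", "arguments": {
  "deltas": [
    [[0,0,0,0,0,0,1],[0,0,0,0,0,0,1],[0,0,0,0,0,0,1],[0,0,0,0,0,0,1],[0,0,0,0,0,0,1],[0,0,0,0,0,0,1],[0,0,0,0,0,0,1],[0,0,0,0,0,0,1],[0,0,0,0,0,0,1],[0,0,0,0,0,0,1]]
  ]
}}

```text
time_s: 4.42
position: [0.626, -0.248, 0.1632]
tcp_rot: [[0.908, 0.418, -0.0], [0.418, -0.908, 0.0], [-0.0, -0.0, -1.0]]
force: [0.3, 0.1, 0.2]
opening: 0.004
grasp_force: 0.0
```

Request:
{"name": "carry_out", "arguments": {
  "deltas": [
    [[0,0,0,0,0,0,1],[0,0,0,0,0,0,1],[0,0,0,0,0,0,1],[0,0,0,0,0,0,1],[0,0,0,0,0,0,1],[0,0,0,0,0,0,1],[0,0,0,0,0,0,1],[0,0,0,0,0,0,1],[0,0,0,0,0,0,1],[0,0,0,0,0,0,1]]
  ]
}}

```text
time_s: 5.25
position: [0.626, -0.248, 0.1633]
tcp_rot: [[0.908, 0.418, 0.0], [0.418, -0.908, 0.0], [0.0, -0.0, -1.0]]
force: [0.0, 0.7, 0.2]
opening: 0.006
grasp_force: 0.0
```

Request:
{"name": "carry_out", "arguments": {
  "deltas": [
    [[0,0,0,0,0,0,1],[0,0,0,0,0,0,1],[0,0,0,0,0,0,1],[0,0,0,0,0,0,1],[0,0,0,0,0,0,1],[0,0,0,0,0,0,1],[0,0,0,0,0,0,1],[0,0,0,0,0,0,1],[0,0,0,0,0,0,1],[0,0,0,0,0,0,1]]
  ]
}}

```text
time_s: 6.08
position: [0.626, -0.2481, 0.1633]
tcp_rot: [[0.908, 0.418, 0.0], [0.418, -0.908, 0.0], [0.0, 0.0, -1.0]]
force: [-0.5, -0.5, -0.3]
opening: 0.006
grasp_force: 0.0
```

Request:
{"name": "carry_out", "arguments": {
  "deltas": [
    [[0,0,0,0,0,0,1],[0,0,0,0,0,0,1],[0,0,0,0,0,0,1],[0,0,0,0,0,0,1],[0,0,0,0,0,0,1],[0,0,0,0,0,0,1],[0,0,0,0,0,0,1],[0,0,0,0,0,0,1],[0,0,0,0,0,0,1],[0,0,0,0,0,0,1]]
  ]
}}

```text
time_s: 6.92
position: [0.626, -0.2481, 0.1633]
tcp_rot: [[0.908, 0.419, 0.0], [0.419, -0.908, -0.0], [0.0, 0.0, -1.0]]
force: [0.3, -0.5, 0.4]
opening: 0.002
grasp_force: 0.0
```

Request:
{"name": "carry_out", "arguments": {
  "deltas": [
    [[0,0,-0.1,0,0,0,1],[0,0,-0.2,0,0,0,1],[0,0,-0.3,0,0,0,1],[0,0,-0.42,0,0,0,1],[0,0,-0.54,0,0,0,1],[0,0,-0.66,0,0,0,1],[0,0,-0.78,0,0,0,1],[0,0,-0.88,0,0,0,1],[0,0,-0.95,0,0,0,1],[0,0,-1,0,0,0,1]]
  ]
}}

```text
time_s: 7.75
position: [0.6263, -0.2482, 0.3147]
tcp_rot: [[0.908, 0.419, 0.002], [0.419, -0.908, -0.001], [0.001, 0.001, -1.0]]
force: [-0.1, -0.1, -0.8]
opening: 0.004
grasp_force: 0.0
```

```bash
python3 go.py .433,.298,.3
```

```text
7.75 [ 0.6263 -0.2482  0.3147] 0.003791892637919586 [-0.1 -0.1 -0.8] [-31.  30.  69.   0.  80.  34.]
[[ 0.908  0.419  0.001]
 [ 0.419 -0.908  0.001]]
.433,.298,.3 [ 0.354 -3.847  0.093]
```

Request:
{"name": "carry_out", "arguments": {
  "deltas": [
    [[0.01,-0.08,0,0,0,0,1],[0.02,-0.18,0,0,0,0,1],[0.03,-0.28,0,0,0,0,1],[0.04,-0.38,0,0,0,0,1],[0.04,-0.48,0,0,0,0,1],[0.05,-0.58,0,0,0,0,1],[0.06,-0.68,0,0,0,0,1],[0.07,-0.78,0,0,0,0,1],[0.08,-0.88,0,0,0,0,1],[0.09,-0.97,0,0,0,0,1]]
  ]
}}

```text
time_s: 8.58
position: [0.5767, -0.1086, 0.3132]
tcp_rot: [[0.908, 0.419, -0.0], [0.419, -0.908, 0.0], [-0.0, -0.0, -1.0]]
force: [-0.0, -0.3, 0.1]
opening: 0.004
grasp_force: 0.0
```

Request:
{"name": "carry_out", "arguments": {
  "deltas": [
    [[0.01,-0.1,0,0,0,0,1],[0.02,-0.2,0,0,0,0,1],[0.03,-0.3,0,0,0,0,1],[0.04,-0.4,0,0,0,0,1],[0.04,-0.5,0,0,0,0,1],[0.05,-0.6,0,0,0,0,1],[0.06,-0.7,0,0,0,0,1],[0.07,-0.8,0,0,0,0,1],[0.08,-0.9,0,0,0,0,1],[0.09,-1,0,0,0,0,1]]
  ]
}}

```text
time_s: 9.42
position: [0.5263, 0.033, 0.3133]
tcp_rot: [[0.908, 0.419, 0.0], [0.419, -0.908, 0.0], [0.0, 0.0, -1.0]]
force: [0.2, 0.6, 0.1]
opening: 0.007
grasp_force: 0.0
```

Request:
{"name": "carry_out", "arguments": {
  "deltas": [
    [[0.01,-0.1,0,0,0,0,1],[0.02,-0.2,0,0,0,0,1],[0.03,-0.3,0,0,0,0,1],[0.04,-0.4,0,0,0,0,1],[0.04,-0.5,0,0,0,0,1],[0.05,-0.6,0,0,0,0,1],[0.06,-0.7,0,0,0,0,1],[0.07,-0.8,0,0,0,0,1],[0.08,-0.9,0,0,0,0,1],[0.09,-1,0,0,0,0,1]]
  ]
}}

```text
time_s: 10.25
position: [0.4756, 0.1748, 0.3133]
tcp_rot: [[0.908, 0.419, 0.0], [0.419, -0.908, 0.0], [0.0, -0.0, -1.0]]
force: [-0.2, 0.7, -0.5]
opening: 0.004
grasp_force: 0.0
```

Request:
{"name": "carry_out", "arguments": {
  "deltas": [
    [[0.01,-0.1,0,0,0,0,1],[0.02,-0.2,0,0,0,0,1],[0.03,-0.3,0,0,0,0,1],[0.04,-0.4,0,0,0,0,1],[0.04,-0.5,0,0,0,0,1],[0.05,-0.6,0,0,0,0,1],[0.06,-0.7,0,0,0,0,1],[0.07,-0.8,0,0,0,0,1],[0.08,-0.86,0,0,0,0,1],[0.09,-0.88,0,0,0,0,1]]
  ]
}}

```text
time_s: 11.08
position: [0.4324, 0.3005, 0.3133]
tcp_rot: [[0.907, 0.42, -0.0], [0.42, -0.907, 0.0], [-0.0, -0.0, -1.0]]
force: [-0.8, -0.1, 0.6]
opening: 0.008
grasp_force: 0.0
```

```bash
python3 go.py .433,.298,.089
```

```text
11.0833 [0.4324 0.3005 0.3133] 0.008380129557029128 [-0.8 -0.1  0.6] [23. 18. 91.  0. 71. 88.]
[[ 0.907  0.42  -0.   ]
 [ 0.42  -0.907 -0.   ]]
.433,.298,.089 [-0.003  0.017  1.495]
```

Request:
{"name": "carry_out", "arguments": {
  "deltas": [
    [[0,0,0.05,0,0,0,1],[0,0,0.13,0,0,0,1],[0,0,0.22,0,0,0,1],[0,0,0.32,0,0,0,1],[0,0,0.42,0,0,0,1],[0,0,0.52,0,0,0,1],[0,0,0.6,0,0,0,1],[0,0,0.67,0,0,0,1],[0,0,0.7,0,0,0,1],[0,0,0.7,0,0,0,1]]
  ]
}}

```text
time_s: 11.92
position: [0.4328, 0.2981, 0.2068]
tcp_rot: [[0.909, 0.418, -0.003], [0.418, -0.909, -0.001], [-0.003, 0.0, -1.0]]
force: [-0.2, -0.6, -0.3]
opening: 0.008
grasp_force: 0.0
```

```bash
python3 go.py .433,.298,.089
```

```text
11.9167 [0.4328 0.2981 0.2068] 0.007805667908392414 [-0.2 -0.6 -0.3] [22. 25. 98. -0. 57. 88.]
[[ 0.909  0.418 -0.003]
 [ 0.418 -0.909  0.   ]]
.433,.298,.089 [0.003 0.001 0.785]
```

Request:
{"name": "carry_out", "arguments": {
  "deltas": [
    [[0,0,0.05,0,0,0,1],[0,0,0.13,0,0,0,1],[0,0,0.22,0,0,0,1],[0,0,0.32,0,0,0,1],[0,0,0.43,0,0,0,1],[0,0,0.54,0,0,0,1],[0,0,0.64,0,0,0,1],[0,0,0.72,0,0,0,1],[0,0,0.77,0,0,0,1],[0,0,0.78,0,0,0,1]]
  ]
}}

```text
time_s: 12.75
position: [0.4331, 0.2987, 0.0902]
tcp_rot: [[0.908, 0.418, -0.001], [0.418, -0.908, -0.001], [-0.002, 0.0, -1.0]]
force: [-0.4, 0.1, 0.2]
opening: 0.006
grasp_force: 0.0
```

```bash
python3 go.py .433,.298,.089; python3 - <<'E'
from h import *
a=capture("wrist");cv2.imwrite("pics/w2.png",a[:,:,::-1])
E
```

```text
12.75 [0.4331 0.2987 0.0902] 0.006467822655826226 [-0.4  0.1  0.2] [ 22.  36. 103.  -0.  41.  88.]
[[ 0.908  0.418 -0.002]
 [ 0.418 -0.908  0.   ]]
.433,.298,.089 [-0.003  0.004  0.008]
```

View pics/w2.png

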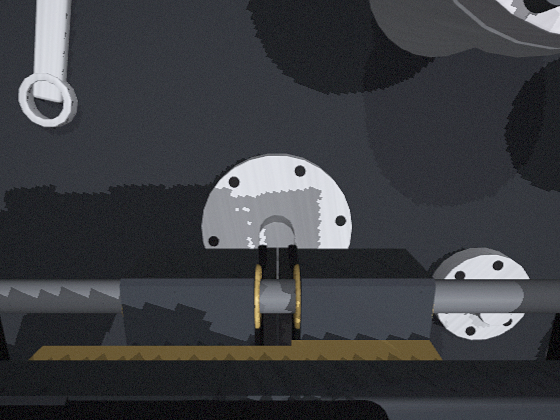

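The wrist view shows the 96 mm cover with its stub at column 276, directly behind the fingertips at 278. I dwell here, then rise.

Request:
{"name": "carry_out", "arguments": {
  "deltas": [
    [[0,0,0,0,0,0,1],[0,0,0,0,0,0,1],[0,0,0,0,0,0,1],[0,0,0,0,0,0,1],[0,0,0,0,0,0,1],[0,0,0,0,0,0,1],[0,0,0,0,0,0,1],[0,0,0,0,0,0,1],[0,0,0,0,0,0,1],[0,0,0,0,0,0,1]]
  ]
}}

```text
time_s: 13.63
position: [0.4333, 0.299, 0.0912]
tcp_rot: [[0.908, 0.419, -0.0], [0.419, -0.908, -0.0], [-0.0, 0.0, -1.0]]
force: [-0.5, -0.2, -0.9]
opening: 0.005
grasp_force: 0.0
```

Request:
{"name": "carry_out", "arguments": {
  "deltas": [
    [[0,0,0,0,0,0,1],[0,0,0,0,0,0,1],[0,0,0,0,0,0,1],[0,0,0,0,0,0,1],[0,0,0,0,0,0,1],[0,0,0,0,0,0,1],[0,0,0,0,0,0,1],[0,0,0,0,0,0,1],[0,0,0,0,0,0,1],[0,0,0,0,0,0,1]]
  ]
}}

```text
time_s: 14.47
position: [0.4334, 0.2991, 0.0913]
tcp_rot: [[0.908, 0.419, 0.0], [0.419, -0.908, 0.0], [0.0, -0.0, -1.0]]
force: [1.0, 0.2, -0.2]
opening: 0.007
grasp_force: 0.0
```

Request:
{"name": "carry_out", "arguments": {
  "deltas": [
    [[0,0,0,0,0,0,1],[0,0,0,0,0,0,1],[0,0,0,0,0,0,1],[0,0,0,0,0,0,1],[0,0,0,0,0,0,1],[0,0,0,0,0,0,1],[0,0,0,0,0,0,1],[0,0,0,0,0,0,1],[0,0,0,0,0,0,1],[0,0,0,0,0,0,1]]
  ]
}}

```text
time_s: 15.3
position: [0.4334, 0.299, 0.0913]
tcp_rot: [[0.908, 0.419, 0.0], [0.419, -0.908, 0.0], [0.0, 0.0, -1.0]]
force: [0.6, -0.2, 0.6]
opening: 0.006
grasp_force: 0.0
```

Request:
{"name": "carry_out", "arguments": {
  "deltas": [
    [[0,0,0,0,0,0,1],[0,0,0,0,0,0,1],[0,0,0,0,0,0,1],[0,0,0,0,0,0,1],[0,0,0,0,0,0,1],[0,0,0,0,0,0,1],[0,0,0,0,0,0,1],[0,0,0,0,0,0,1],[0,0,0,0,0,0,1],[0,0,0,0,0,0,1]]
  ]
}}

```text
time_s: 16.13
position: [0.4334, 0.299, 0.0913]
tcp_rot: [[0.908, 0.418, 0.0], [0.418, -0.908, 0.0], [0.0, -0.0, -1.0]]
force: [1.3, 0.3, -0.2]
opening: 0.008
grasp_force: 0.0
```

Request:
{"name": "carry_out", "arguments": {
  "deltas": [
    [[0,0,-0.08,0,0,0,1],[0,0,-0.18,0,0,0,1],[0,0,-0.3,0,0,0,1],[0,0,-0.42,0,0,0,1],[0,0,-0.54,0,0,0,1],[0,0,-0.66,0,0,0,1],[0,0,-0.78,0,0,0,1],[0,0,-0.88,0,0,0,1],[0,0,-0.95,0,0,0,1],[0,0,-1,0,0,0,1]]
  ]
}}

```text
time_s: 16.97
position: [0.4337, 0.2992, 0.2426]
tcp_rot: [[0.908, 0.419, 0.002], [0.419, -0.908, 0.001], [0.002, 0.0, -1.0]]
force: [-0.4, -0.4, 0.1]
opening: 0.002
grasp_force: 0.0
```

Request:
{"name": "carry_out", "arguments": {
  "deltas": [
    [[0,0,-0.08,0,0,0,1],[0,0,-0.16,0,0,0,1],[0,0,-0.24,0,0,0,1],[0,0,-0.3,0,0,0,1],[0,0,-0.35,0,0,0,1],[0,0,-0.38,0,0,0,1],[0,0,-0.4,0,0,0,1],[0,0,-0.4,0,0,0,1],[0,0,-0.4,0,0,0,1],[0,0,-0.4,0,0,0,1]]
  ]
}}

```text
time_s: 17.8
position: [0.433, 0.2989, 0.3006]
tcp_rot: [[0.908, 0.419, -0.001], [0.419, -0.908, -0.001], [-0.001, -0.0, -1.0]]
force: [-0.3, 0.2, 0.2]
opening: 0.005
grasp_force: 0.0
```

```bash
python3 go.py .52,0,.3 .422,-.299,.3
```

```text
17.8 [0.433  0.2989 0.3006] 0.005165062167938971 [-0.3  0.2  0.2] [22. 19. 92. -0. 70. 88.]
[[ 0.908  0.419 -0.001]
 [ 0.419 -0.908 -0.   ]]
.52,0,.3 [-0.307  2.052  0.005]
.422,-.299,.3 [-1.735  3.589  0.006]
```

Request:
{"name": "carry_out", "arguments": {
  "deltas": [
    [[-0.04,0.08,0,0,0,0,1],[-0.08,0.17,0,0,0,0,1],[-0.13,0.27,0,0,0,0,1],[-0.17,0.36,0,0,0,0,1],[-0.22,0.45,0,0,0,0,1],[-0.26,0.54,0,0,0,0,1],[-0.3,0.63,0,0,0,0,1],[-0.35,0.72,0,0,0,0,1],[-0.39,0.81,0,0,0,0,1],[-0.434,0.9,0,0,0,0,1]]
  ]
}}

```text
time_s: 18.63
position: [0.4301, 0.1476, 0.3009]
tcp_rot: [[0.908, 0.418, -0.001], [0.418, -0.908, -0.001], [-0.001, 0.0, -1.0]]
force: [-0.2, 0.0, 0.3]
opening: 0.006
grasp_force: 0.0
```

Request:
{"name": "carry_out", "arguments": {
  "deltas": [
    [[-0.04,0.09,0,0,0,0,1],[-0.09,0.18,0,0,0,0,1],[-0.13,0.27,0,0,0,0,1],[-0.17,0.36,0,0,0,0,1],[-0.22,0.45,0,0,0,0,1],[-0.26,0.54,0,0,0,0,1],[-0.3,0.63,0,0,0,0,1],[-0.35,0.72,0,0,0,0,1],[-0.39,0.81,0,0,0,0,1],[-0.434,0.9,0,0,0,0,1]]
  ]
}}

```text
time_s: 19.47
position: [0.4273, -0.002, 0.301]
tcp_rot: [[0.908, 0.418, -0.001], [0.418, -0.908, -0.0], [-0.001, -0.0, -1.0]]
force: [0.0, 0.5, 0.6]
opening: 0.006
grasp_force: 0.0
```

Request:
{"name": "carry_out", "arguments": {
  "deltas": [
    [[-0.04,0.09,0,0,0,0,1],[-0.09,0.18,0,0,0,0,1],[-0.13,0.27,0,0,0,0,1],[-0.17,0.36,0,0,0,0,1],[-0.22,0.45,0,0,0,0,1],[-0.26,0.54,0,0,0,0,1],[-0.3,0.63,0,0,0,0,1],[-0.35,0.72,0,0,0,0,1],[-0.39,0.81,0,0,0,0,1],[-0.434,0.9,0,0,0,0,1]]
  ]
}}

```text
time_s: 20.3
position: [0.4245, -0.1516, 0.3009]
tcp_rot: [[0.908, 0.418, -0.001], [0.418, -0.908, 0.0], [-0.001, -0.001, -1.0]]
force: [-0.2, 0.1, 0.3]
opening: 0.007
grasp_force: 0.0
```

Request:
{"name": "carry_out", "arguments": {
  "deltas": [
    [[-0.05,0.1,0,0,0,0,1],[-0.1,0.2,0,0,0,0,1],[-0.15,0.3,0,0,0,0,1],[-0.2,0.4,0,0,0,0,1],[-0.25,0.5,0,0,0,0,1],[-0.3,0.6,0,0,0,0,1],[-0.35,0.7,0,0,0,0,1],[-0.4,0.8,0,0,0,0,1],[-0.434,0.88,0,0,0,0,1],[-0.434,0.89,0,0,0,0,1]]
  ]
}}

```text
time_s: 21.13
position: [0.422, -0.3018, 0.3011]
tcp_rot: [[0.909, 0.416, 0.0], [0.416, -0.909, -0.001], [-0.0, 0.001, -1.0]]
force: [-0.3, -0.6, -0.4]
opening: 0.007
grasp_force: 0.0
```

Request:
{"name": "carry_out", "arguments": {
  "deltas": [
    [[0,0,0.05,0,0,0,1],[0,0,0.13,0,0,0,1],[0,0,0.22,0,0,0,1],[0,0,0.32,0,0,0,1],[0,0,0.42,0,0,0,1],[0,0,0.52,0,0,0,1],[0,0,0.6,0,0,0,1],[0,0,0.67,0,0,0,1],[0,0,0.7,0,0,0,1],[0,0,0.7,0,0,0,1]]
  ]
}}

```text
time_s: 21.97
position: [0.4215, -0.2973, 0.1949]
tcp_rot: [[0.908, 0.419, -0.002], [0.419, -0.908, 0.003], [-0.001, -0.004, -1.0]]
force: [0.0, 0.4, -0.8]
opening: 0.009
grasp_force: 0.0
```

```bash
python3 go.py .422,-.299,.095; python3 - <<'E'
from h import *
a=capture("wrist");cv2.imwrite("pics/w3.png",a[:,:,::-1])
E
```

```text
21.9667 [ 0.4215 -0.2973  0.1949] 0.008777564882127343 [ 0.   0.4 -0.8] [-48.  26. 100.   0.  54.  18.]
[[ 0.908  0.419 -0.001]
 [ 0.419 -0.908 -0.004]]
.422,-.299,.095 [-0.001  0.014  0.666]
```

View pics/w3.png

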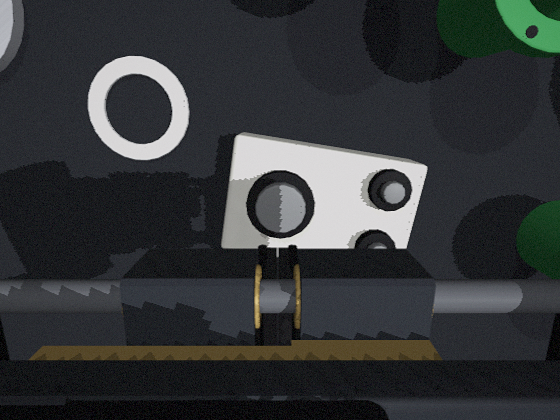

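The wrist view shows the big button at column 281, in line with the fingers at 278; the small buttons are off to the right at (393,190) and (375,243). I'm descending to about 12 mm above the button.

Request:
{"name": "carry_out", "arguments": {
  "deltas": [
    [[0,0.01,0.05,0,0,0,1],[0,0.01,0.13,0,0,0,1],[0,0.01,0.22,0,0,0,1],[0,0.01,0.32,0,0,0,1],[0,0.01,0.42,0,0,0,1],[0,0.01,0.5,0,0,0,1],[0,0.01,0.57,0,0,0,1],[0,0.01,0.62,0,0,0,1],[0,0.01,0.65,0,0,0,1],[0,0.01,0.65,0,0,0,1]]
  ]
}}

```text
time_s: 22.85
position: [0.4227, -0.3002, 0.0981]
tcp_rot: [[0.908, 0.419, -0.001], [0.419, -0.908, 0.001], [-0.0, -0.001, -1.0]]
force: [-0.4, -0.6, 0.2]
opening: 0.005
grasp_force: 0.0
```

Request:
{"name": "carry_out", "arguments": {
  "deltas": [
    [[0,0,0.02,0,0,0,1],[0,0,0.04,0,0,0,1],[0,0,0.06,0,0,0,1],[0,0,0.075,0,0,0,1],[0,0,0.09,0,0,0,1],[0,0,0.1,0,0,0,1],[0,0,0.11,0,0,0,1],[0,0,0.12,0,0,0,1],[0,0,0.12,0,0,0,1],[0,0,0.12,0,0,0,1]]
  ]
}}

```text
time_s: 23.68
position: [0.423, -0.3005, 0.081]
tcp_rot: [[0.908, 0.419, 0.0], [0.419, -0.908, -0.0], [0.0, 0.0, -1.0]]
force: [-0.4, -0.6, 5.0]
opening: 0.002
grasp_force: 2.1
```

```bash
python3 go.py .422,-.299,.076
```

```text
23.6833 [ 0.423  -0.3005  0.081 ] 0.0022551961080668668 [-0.4 -0.6  5. ] [-48.  37. 105.  -0.  39.  18.]
[[ 0.908  0.419  0.   ]
 [ 0.419 -0.908  0.   ]]
.422,-.299,.076 [-0.002 -0.012  0.033]
```

Contact at 5 N. I press on slowly to the stop.

Request:
{"name": "carry_out", "arguments": {
  "deltas": [
    [[0,0,0.005,0,0,0,1],[0,0,0.01,0,0,0,1],[0,0,0.015,0,0,0,1],[0,0,0.02,0,0,0,1],[0,0,0.025,0,0,0,1],[0,0,0.03,0,0,0,1],[0,0,0.035,0,0,0,1],[0,0,0.035,0,0,0,1],[0,0,0.035,0,0,0,1],[0,0,0.035,0,0,0,1]]
  ]
}}

```text
time_s: 24.52
position: [0.423, -0.3005, 0.0795]
tcp_rot: [[0.908, 0.419, 0.001], [0.419, -0.908, -0.002], [0.0, 0.002, -1.0]]
force: [-5.4, 5.2, 35.2]
opening: 0.006
grasp_force: 17.7
```

The force jumped to 35 N, so it is on a hard stop, but z is about 3 mm higher than expected. I check the spring curve on the way up to confirm the full travel.

Request:
{"name": "carry_out", "arguments": {
  "deltas": [
    [[0,0,-0.01,0,0,0,1],[0,0,-0.02,0,0,0,1],[0,0,-0.035,0,0,0,1],[0,0,-0.042,0,0,0,1],[0,0,-0.042,0,0,0,1],[0,0,-0.042,0,0,0,1],[0,0,-0.042,0,0,0,1],[0,0,-0.042,0,0,0,1],[0,0,-0.042,0,0,0,1],[0,0,-0.042,0,0,0,1]]
  ]
}}

```text
time_s: 25.35
position: [0.4229, -0.3005, 0.0817]
tcp_rot: [[0.908, 0.418, 0.0], [0.418, -0.908, -0.0], [0.0, 0.0, -1.0]]
force: [-0.2, 0.1, 4.7]
opening: 0.006
grasp_force: 1.9
```

Request:
{"name": "carry_out", "arguments": {
  "deltas": [
    [[0,0,-0.01,0,0,0,1],[0,0,-0.015,0,0,0,1],[0,0,-0.015,0,0,0,1],[0,0,-0.015,0,0,0,1],[0,0,-0.015,0,0,0,1],[0,0,-0.015,0,0,0,1],[0,0,-0.015,0,0,0,1],[0,0,-0.015,0,0,0,1],[0,0,-0.015,0,0,0,1],[0,0,-0.015,0,0,0,1]]
  ]
}}

```text
time_s: 26.18
position: [0.4229, -0.3004, 0.084]
tcp_rot: [[0.908, 0.418, 0.0], [0.418, -0.908, -0.0], [0.0, 0.0, -1.0]]
force: [-0.1, -0.5, 2.0]
opening: 0.007
grasp_force: 1.3
```

Request:
{"name": "carry_out", "arguments": {
  "deltas": [
    [[0,0,-0.01,0,0,0,1],[0,0,-0.015,0,0,0,1],[0,0,-0.015,0,0,0,1],[0,0,-0.015,0,0,0,1],[0,0,-0.015,0,0,0,1],[0,0,-0.015,0,0,0,1],[0,0,-0.015,0,0,0,1],[0,0,-0.015,0,0,0,1],[0,0,-0.015,0,0,0,1],[0,0,-0.015,0,0,0,1]]
  ]
}}

```text
time_s: 27.02
position: [0.4229, -0.3004, 0.0862]
tcp_rot: [[0.908, 0.418, 0.0], [0.418, -0.908, -0.0], [0.0, 0.0, -1.0]]
force: [-0.0, 0.2, -0.0]
opening: 0.006
grasp_force: 0.0
```

The spring curve runs from 0 N at z = 0.086 to about 5 N near 0.081, with the hard stop at about 0.080. That is the full 6 mm travel, and the button is now released. Withdrawing.

Request:
{"name": "carry_out", "arguments": {
  "deltas": [
    [[0,0,-0.04,0,0,0,1],[0,0,-0.12,0,0,0,1],[0,0,-0.22,0,0,0,1],[0,0,-0.34,0,0,0,1],[0,0,-0.46,0,0,0,1],[0,0,-0.58,0,0,0,1],[0,0,-0.7,0,0,0,1],[0,0,-0.82,0,0,0,1],[0,0,-0.92,0,0,0,1],[0,0,-1,0,0,0,1]]
  ]
}}

```text
time_s: 27.85
position: [0.4232, -0.3007, 0.2382]
tcp_rot: [[0.908, 0.418, 0.002], [0.418, -0.908, -0.002], [0.001, 0.002, -1.0]]
force: [0.0, -0.4, -0.1]
opening: 0.002
grasp_force: 0.0
```

Request:
{"name": "carry_out", "arguments": {
  "deltas": [
    [[0,0,-0.08,0,0,0,1],[0,0,-0.16,0,0,0,1],[0,0,-0.24,0,0,0,1],[0,0,-0.3,0,0,0,1],[0,0,-0.35,0,0,0,1],[0,0,-0.38,0,0,0,1],[0,0,-0.4,0,0,0,1],[0,0,-0.4,0,0,0,1],[0,0,-0.4,0,0,0,1],[0,0,-0.4,0,0,0,1]]
  ]
}}

```text
time_s: 28.68
position: [0.4226, -0.3001, 0.2957]
tcp_rot: [[0.908, 0.418, -0.001], [0.418, -0.908, 0.001], [-0.0, -0.001, -1.0]]
force: [-1.6, -0.4, 1.1]
opening: 0.005
grasp_force: 0.0
```

```bash
python3 go.py; python3 -c "
from rig import job
print(job.hand_in())"
```

```text
28.6833 [ 0.4226 -0.3001  0.2957] 0.004728514697577108 [-1.6 -0.4  1.1] [-48.  18.  93.  -0.  69.  18.]
[[ 0.908  0.418 -0.   ]
 [ 0.418 -0.908 -0.001]]
the job is handed in; nothing more can be done
None
```

I pointed at the open vessel's mouth and then at its fitting cover for over 3 s each, pressed the log button to its stop and let it come back up, then withdrew clear and handed the job in at 28.7 s; no verdict was returned.

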